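# Set up the specimen inspection station

## Task

Get the magnifier station ready for inspection: swing the magnifier arm back out of the way, round to its stop behind the left of the deck, then slide the carrier plate across the pins, without lifting it off them, until its four holes drop over the four pins and it lies flat on the deck. Stand every specimen mount that is on the bench polished face up inside a circle on the seated carrier, one to a circle, and only then swing the magnifier back and leave its lens centred over the carrier's handle. Leave the timer, the marker pen and the reagent bottle where they are.

Things in the scene. Friction and masses are not known exactly. Their poses are not given: they have to be found in the camera images.
- station: Fixed grey deck, 290 x 260 x 12 mm. Origin under the deck at the pin pattern's centre; +x away from the robot (yaw to 0.15 rad); deck from x -120 to +170, y -130 to +130 mm. Four upright steel pins, 12 mm diameter, 11 mm high (top 3 mm a cone down to 6 mm), at (x, y) = (+66, 0), (-66, 0), (0, +85), (0, -85) mm. A 20 mm post at (+140, 0), 147 mm high, carries the magnifier arm.
- deck_centre (a point): Point on the deck's top face (12 mm above the bench) at the centre of the pin pattern.
- magnifier (a joint): Angle of the arm about the post. 0: it points to station -x (the robot), lens over deck_centre. Grows clockwise seen from above: the lens swings to the left (+y) and at the stop, 2.1, stands behind the deck's left rear. Range -0.6 to 2.1; friction of about 0.2 N m holds it where released. Starts within -0.5 to 0.5; beyond 1.75 it is out of the way.
- magnifier_hinge (a point): Point on the hinge axis of the arm, at the arm's mid height, 155 mm above the bench.
- magnifier_knob (a point): Centre of the upright round black knob on the arm, 22 mm diameter, 36 mm high, 80 mm from the hinge axis and 187 mm above the bench (knob from 167 to 203 mm): take it here from above, loosely between the fingers, and follow the arc about the hinge (a hard grip off the arc strains the wrist).
- lens_centre (a point): Centre of the round lens (rim 86 mm outside, 12 mm thick, black), 140 mm from the hinge axis, 155 mm above the bench.
- carrier: Loose aluminium plate, 216 (x) x 250 (y) x 8 mm, 0.5 to 0.75 kg. Origin at its underside's centre. Four 16 mm through holes at (+66, 0), (-66, 0), (0, +85), (0, -85) mm match the pins. Starts riding on the pin tops (underside 23 mm above the bench), 18 to 41 mm off towards the robot, turned up to 0.2 rad; seated, its underside is 12 mm above the bench and the pins stand 3 mm proud of it.
- carrier_handle (a point): Centre of the black handle bar in the middle of the carrier: bar 66 mm long along the carrier's x, 16 mm wide, 16 mm high, its centre 40 mm above the plate's underside, with 24 mm of free space under it between two feet. Pinch it from above, the fingers closing along the carrier's y.
- circle_0 (a point): Centre, on the plate's top face, of one of four black 76 mm circles drawn on the carrier, at (+45, +75) mm in the carrier's frame. Takes one mount.
- circle_1 (a point): Centre, on the plate's top face, of one of four black 76 mm circles drawn on the carrier, at (+45, -75) mm in the carrier's frame. Takes one mount.
- circle_2 (a point): Centre, on the plate's top face, of one of four black 76 mm circles drawn on the carrier, at (-45, +75) mm in the carrier's frame. Takes one mount.
- circle_3 (a point): Centre, on the plate's top face, of one of four black 76 mm circles drawn on the carrier, at (-45, -75) mm in the carrier's frame. Takes one mount.
- mount_0: Specimen mount: black resin disc, 60 mm diameter, 24 mm high, 90 g, with a polished steel rectangle on its upper face. Origin at the centre of its underside, z through the polished face. Starts flat on the bench beside the station, or is absent: three or four of mount_0 to mount_4 are there.
- mount_1: Specimen mount: black resin disc, 60 mm diameter, 24 mm high, 90 g, with a polished steel rectangle on its upper face. Origin at the centre of its underside, z through the polished face. Starts flat on the bench beside the station, or is absent: three or four of mount_0 to mount_4 are there.
- mount_2: Specimen mount: black resin disc, 60 mm diameter, 24 mm high, 90 g, with a polished steel rectangle on its upper face. Origin at the centre of its underside, z through the polished face. Starts flat on the bench beside the station, or is absent: three or four of mount_0 to mount_4 are there.
- mount_3: Specimen mount: black resin disc, 60 mm diameter, 24 mm high, 90 g, with a polished steel rectangle on its upper face. Origin at the centre of its underside, z through the polished face. Starts flat on the bench beside the station, or is absent: three or four of mount_0 to mount_4 are there.
- mount_4: Specimen mount: black resin disc, 60 mm diameter, 24 mm high, 90 g, with a polished steel rectangle on its upper face. Origin at the centre of its underside, z through the polished face. Starts flat on the bench beside the station, or is absent: three or four of mount_0 to mount_4 are there.
- timer: Bystander: white lab timer, 58 x 64 x 18 mm, loose on the bench. Leave alone.
- marker: Bystander: marker pen, 128 mm long, 18 mm thick, loose on the bench. Leave alone.
- reagent_bottle: Bystander: white reagent bottle with a red cap, 56 mm diameter, 112 mm high, loose on the bench. Leave alone.

How it is judged:
By the outcome, as a careful person would: the job done as asked, in the order asked, and still so for the second after the job is handed in, with the robot touching nothing.
Of mount_0, mount_1, mount_2, mount_3, mount_4 only 3 to 4 are there at a start; the rules pass over those that are not, and their reading is None.
At some moment in a run one of mount_0, mount_1, mount_2, mount_3, mount_4 may be knocked a few centimetres aside while the robot is not near it.
Once in a run the grip may slacken for a moment while it holds something.
It also fails if it takes over 210 s, if anything falls off the work surface, if the arm or the gripper's body presses on something with over 40 N, if the wrist force passes 120 N, or if a joint passes its speed limit or range.

## Robot

A 7-joint arm with a two-finger parallel gripper is mounted at the origin on a cart in front of the work surface, level with it; the furniture and walls round the work are solid. World frame = base frame: x ahead of the robot, y to its left, z up, the work surface at z = 0. Lengths are in m, angles in rad, forces in N, time in s.
With the tool pointing down it reaches from about 0.425 to 0.925 m from the base axis. Payload 6.8 kg.
Tool frame: the origin (TCP) lies at the very end of the fingers, on their centre line; the grasp point (between the pads) lies 19 mm behind it; z points along the fingers, y is the line along which they close (so a half turn about z gives the same grasp; the last joint's range is limited). The gripper opens to 85 mm and grips with 20 to 120 N. Pads are 22 mm wide; open, the fingers measure 114 mm over their backs; the gripper's body (76 mm by 85 mm) begins 54 mm behind the grasp point. The pads swing forward as they close: fully open they stand 13 mm farther back than shut.
Start: joints at [1.151, 0.477, 0.022, 1.555, -0.011, 1.109, -0.083], TCP at [0.207, -0.642, 0.231] pointing down, gripper open.
Joint ranges: [-2.96, 2.96], [-0.34, 2.1], [-1.41, 1.46], [0.24, 2.44], [-1.37, 4.51], [0.17, 1.92], [-2.96, 2.96]. Speed limits (rad/s): [2.39, 2.39, 3.14, 3.14, 3.14, 3.14, 3.14].

## Interface

Orientations are given as a unit quaternion [w, x, y, z].
In Python, from station import bot gives the robot as it stands.
- The arm moves only by the tool nudge_tcp, called after "Emit:" as name([rows], argument=value, ...), one row to a line, values as JSON. Schema: {"type":"object","properties":{"steps":{"type":"array","items":{"type":"array","items":{"type":"number"},"minItems":5,"maxItems":5},"minItems":1,"maxItems":20},"grip_force":{"type":"number"},"only":{"type":"string"},"quiet":{"type":"boolean"},"lines":{"type":"string"}},"required":["steps"],"additionalProperties":false}. steps is a list of rows, 1 to 20 of them, each of 5 numbers: dx, dy, dz in m, then a turn about the tool's z in rad, then the opening from 0.0 (shut) to 1.0 (fully open); each row shifts and turns the commanded pose from where the row before left it, along the tool's axes as they then stand; what a row does not reach is not made up. A row lasts 1/10 s, in which the tool goes at most 0.05 m and 0.15 rad, less where a joint would pass 70% of its speed; a pose out of reach is approached as far as the arm can. The fingers move at their own pace and stop on an object; grip_force is the grip in N (left out, the last holds). Time passes only in rows, so rows that do not move let the fingers close. The tool returns the time, the measured TCP pose, the force, the opening and the grip force at its end. only (a regular expression) keeps the lines of the reply that match it, lines (a string "A,B") keeps lines A to B, and quiet returns only ok. Input that does not fit is refused with a message, and nothing moves.
- bot.get_obs(): the state, without advancing time (a new reading comes with each control period).
- bot.read_camera(name): name is "scene" or "top" or "wrist"; returns the picture (400x640x3 uint8, blue, green, red); there is no depth.
- bot.camera_info(name): a dict with "vertical_fov" (degrees; the focal length in pixels is half the picture's height over the tangent of half this angle, whatever the lens; pixels are square), "cx", "cy" (the principal point, pixels), "view" (4x4, takes a point from world to camera coordinates); the wrist camera has in their place "hand_eye" (4x4, takes a point from camera to tool coordinates, whose origin is the TCP and whose axes are the flange's). Camera axes: x right, y up, looking along -z (the intrinsics and any distortion apply to the point x, -y, -z); pixel columns grow to the right and rows downward; lengths in m; the calibration is good to about 2 mm. A picture is of the moment at which its call begins: read the wrist's pose just before it. camera_info takes no time and is no camera call.
- bot.hand_in(): hands the job in; it is judged then, once.
The state is a dict: "t": time; "q": joint angles; "joint_vel": joint speeds; "joint_torque": joint torques, N m; "eef_pos": TCP position; "tool_rot": TCP orientation; "contact_force": force on the tool from outside, world axes, zero at the start; "torque": the same for the moment, N m; "gripper_width": opening from 0.0 (shut) to 1.0 (fully open); "grasp_force": force on a finger pad.
Only numpy, scipy, OpenCV 4.12 (cv2) and the standard library are available. Lean on these libraries where they do the work, as an engineer would, in place of code of your own. Each camera call takes 0.05 s, during which the arm holds its last target. There are 200 camera calls.

## Working session

There is one attempt and no reset: what is moved stays moved. The work goes in short steps, Python scripts to look and compute and a tool call to move; the robot and the scene stay as the last step left them, time stands still between calls to the robot, and variables do not carry over. Pictures are saved under pics/ and viewed, at most 15 in all, crops included, and the job is handed in when it is done.

```bash
ls; mkdir -p pics; python3 - <<'E'
from station import bot
import cv2, numpy as np
o=bot.get_obs(); print({k:np.round(v,3).tolist() for k,v in o.items()})
for n in ("scene","top","wrist"):
    print(n,{k:(np.round(v,4).tolist() if not isinstance(v,str) else v) for k,v in bot.camera_info(n).items()})
a=bot.read_camera("scene");b=bot.read_camera("top")
cv2.imwrite("pics/s0.png",a);cv2.imwrite("pics/t0.png",b)
E
```

```text
pics
station.py
{'t': 0.0, 'q': [1.151, 0.478, 0.022, 1.556, -0.012, 1.109, -0.083], 'joint_vel': [-0.001, -0.001, -0.001, 0.0, 0.001, -0.001, -0.0], 'joint_torque': [0.001, -59.644, 1.608, -28.12, 0.012, 0.009, 0.0], 'eef_pos': [0.207, -0.642, 0.23], 'tool_rot': [-0.001, 0.988, 0.155, -0.0], 'contact_force': [-0.45, 0.58, -1.032], 'torque': [0.007, 0.002, 0.017], 'grasp_force': 0.0, 'gripper_width': 0.999}
scene {'vertical_fov': 51.3305, 'cx': 315.6249, 'cy': 199.9944, 'view': [[-0.7667, -0.6419, -0.0144, 0.4024], [0.3893, -0.4825, 0.7846, -0.3088], [-0.5106, 0.5959, 0.6198, -1.1656], [0.0, 0.0, 0.0, 1.0]]}
top {'vertical_fov': 42.5983, 'cx': 321.4895, 'cy': 194.8343, 'view': [[-0.0006, -1.0, 0.0078, -0.0215], [0.9958, 0.0001, 0.0911, -0.5692], [-0.0911, 0.0078, 0.9958, -1.4363], [0.0, 0.0, 0.0, 1.0]]}
wrist {'vertical_fov': 70.3896, 'cx': 321.326, 'cy': 196.8477, 'hand_eye': [[-0.0007, 0.9647, 0.2632, 0.0671], [1.0, 0.0006, 0.0002, 0.0008], [-0.0, 0.2632, -0.9647, -0.1429], [0.0, 0.0, 0.0, 1.0]]}
```
View pics/t0.png

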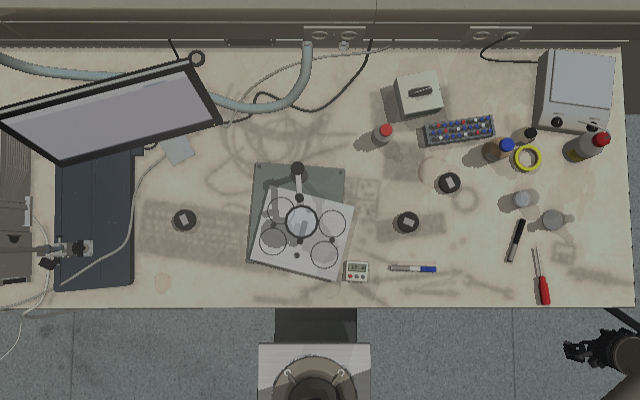

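View pics/s0.png

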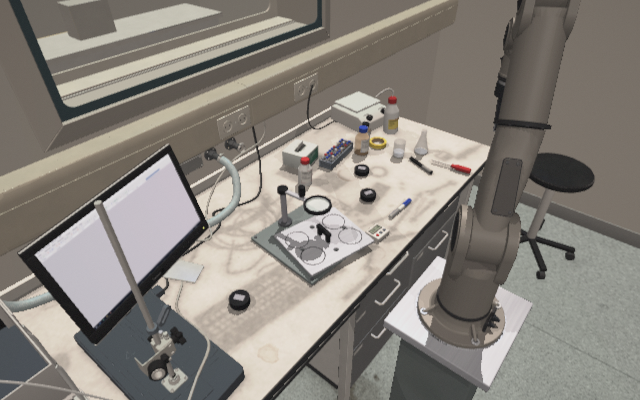

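The top view shows three mounts, at about (184,219), (407,223) and (449,183), all steel face up. The lens is at (302,221), the knob or post top at (297,168), and the timer at (357,271). The scene view agrees. The marker and the bottle are to the right.

```bash
cat > h.py <<'E'
from station import bot
import cv2, numpy as np
from scipy.spatial.transform import Rotation as R
def pose():
    o=bot.get_obs(); w,x,y,z=o["tool_rot"]
    T=np.eye(4); T[:3,:3]=R.from_quat([x,y,z,w]).as_matrix(); T[:3,3]=o["eef_pos"]; return T,o
def yaw(T): return np.arctan2(T[1,0],T[0,0])
def cam(n):
    """K-ish and camera-to-world"""
    i=bot.camera_info(n); f=200/np.tan(np.radians(i["vertical_fov"])/2)
    C=pose()[0]@np.array(i["hand_eye"]) if n=="wrist" else np.linalg.inv(np.array(i["view"]))
    return f,i["cx"],i["cy"],C
def shot(n,name=None):
    c=cam(n); im=bot.read_camera(n).copy()
    if name: cv2.imwrite("pics/"+name,im)
    return c,im
def cast(c,uv,z):
    f,cx,cy,C=c; uv=np.atleast_2d(np.asarray(uv,float))
    d=np.c_[(uv[:,0]-cx)/f,-(uv[:,1]-cy)/f,-np.ones(len(uv))]@C[:3,:3].T
    return C[:3,3]+d*((z-C[2,3])/d[:,2])[:,None]
def proj(c,P):
    f,cx,cy,C=c; p=(np.atleast_2d(P)-C[:3,3])@C[:3,:3]
    return np.c_[cx+f*p[:,0]/-p[:,2],cy-f*p[:,1]/-p[:,2]]
def go(P,yw=None):
    """tool-axes shift from the measured pose to world P, and turn about tool z to yaw yw"""
    T,o=pose(); d=T[:3,:3].T@(np.array(P)-T[:3,3]); t=0
    if yw is not None:
        t=-((yw-yaw(T)+np.pi/2)%np.pi-np.pi/2)
    print("shift",np.round(d,4),"turn",round(t,3),"| tcp",np.round(T[:3,3],4),"yaw",round(yaw(T),3),"t",round(o["t"],1))
E
python3 - <<'E'
from h import *
c,im=shot("top")
for n,uv,z in [("mL",(184,219),.024),("mR",(407,223),.024),("mRR",(449,183),.024),("lens",(302,221),.155),("knob",(297,168),.2),("timer",(357,271),.018),("marker",(412,268),.018),("bottle",(385,131),.112),("base",(315,395),0),
 ("deck RL",(254,163),.012),("deck RR",(344,170),.012),("deck LB",(247,264),.012)]:
    print(n,np.round(cast(c,uv,z)[0],3))
cv2.imwrite("pics/t1.png",cv2.resize(im[140:300,220:380],(640,640),interpolation=cv2.INTER_CUBIC))
T,o=pose();print(T.round(3),yaw(T))
E
```

```text
mL [0.5   0.368 0.024]
mR [ 0.489 -0.265  0.024]
mRR [ 0.603 -0.387  0.024]
lens [0.489 0.03  0.155]
knob [0.621 0.041 0.2  ]
timer [ 0.353 -0.122  0.018]
marker [ 0.362 -0.278  0.018]
bottle [ 0.735 -0.194  0.112]
base [ 0.008 -0.003  0.   ]
deck RL [0.663 0.173 0.012]
deck RR [ 0.643 -0.087  0.012]
deck LB [0.373 0.19  0.012]
[[ 0.952  0.307 -0.     0.207]
 [ 0.307 -0.952  0.001 -0.642]
 [-0.    -0.001 -1.     0.231]
 [ 0.     0.     0.     1.   ]] 0.3117506512169581
```

View pics/t1.png

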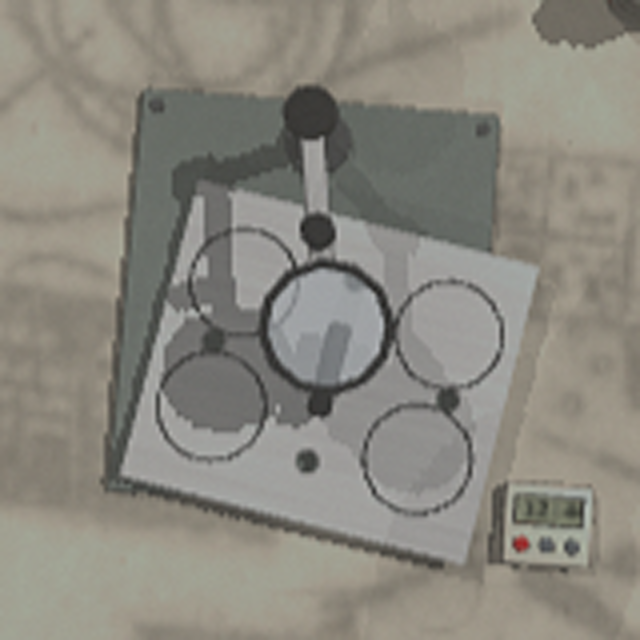

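Emit:
nudge_tcp([
  [0,0,-0.045,0,1],
  [0,0,-0.045,0,1],
  [0.033,-0.034,0,-0.05,1],
  [0.033,-0.034,0,0,1],
  [0.033,-0.034,0,0,1],
  [0.033,-0.034,0,0,1],
  [0.033,-0.034,0,0,1],
  [0.033,-0.034,0,0,1],
  [0.033,-0.034,0,0,1],
  [0.033,-0.034,0,0,1],
  [0.033,-0.034,0,0,1],
  [0.033,-0.034,0,0,1],
  [0.033,-0.034,0,0,1],
  [0.033,-0.034,0,0,1],
  [0.033,-0.034,0,0,1],
  [0.033,-0.034,0,0,1],
  [0.033,-0.034,0,0,1],
  [0,0,0,0,1],
])

```text
t: 1.95
eef_pos: [0.4929, 0.0159, 0.3215]
tool_rot: [-0.002, 0.983, 0.185, 0.001]
contact_force: [-0.2, -0.9, 0.1]
gripper_width: 1.005
grasp_force: 0.0
```

Emit:
nudge_tcp([
  [0,0,0,-0.15,1],
  [0,0,0,-0.15,1],
  [0,0,0,-0.15,1],
  [0,0,0,-0.15,1],
  [0,0,0,-0.15,1],
  [0,0,0,-0.15,1],
  [0,0,0,-0.15,1],
  [0,0,0,-0.15,1],
  [0,0,0,-0.15,1],
  [0,0,0,-0.15,1],
  [0,0,0,-0.15,1],
  [0,0,0,-0.15,1],
  [0,0,0,-0.15,1],
  [0,0,0,-0.15,1],
  [0,0,0,-0.15,1],
  [0,0,0,-0.15,1],
  [0,0,0,-0.15,1],
  [0,0,0,-0.15,1],
  [0,0,0,0,1],
  [0,0,0,0,1],
])

```text
t: 3.95
eef_pos: [0.4915, 0.0083, 0.3212]
tool_rot: [-0.0, 0.042, 0.999, -0.0]
contact_force: [0.5, -0.2, -1.1]
gripper_width: 0.998
grasp_force: 0.0
```

```bash
python3 - <<'E'
from h import *
c,im=shot("wrist","w0.png")
go([.544,.036,.3],3.24)
t,ti=shot("top")
P=lambda uv,z:cast(t,uv,z)[0].round(4)
print("knob",P((299.25,197.5),.203),"lens",P((301.2,221.2),.161),"hinge",P((297.5,168),.167))
E
```

```text
shift [-0.05    0.0319  0.0212] turn -0.182 | tcp [0.4915 0.0084 0.3212] yaw 3.058 t 4.0
knob [0.5463 0.0354 0.203 ] lens [0.4887 0.0316 0.161 ] hinge [0.6259 0.0414 0.167 ]
```

View pics/w0.png

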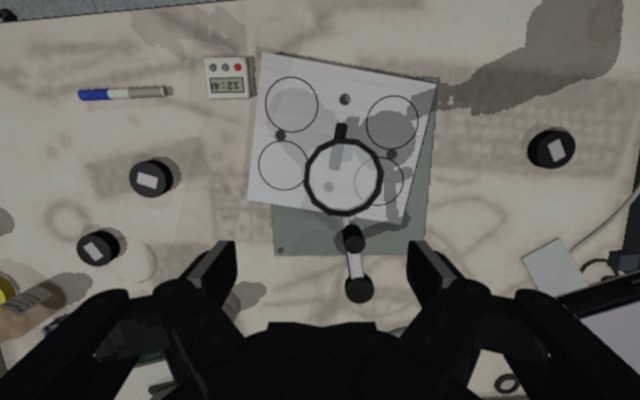

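The wrist view shows the station upside down: lens ring at about (344,177), knob at (353,238) and hinge cap at (359,289). Three mounts are visible, and the carrier's holes are clear.

```bash
python3 - <<'E'
from h import *
c,im=shot("wrist")
P=lambda uv,z:cast(c,uv,z)[0].round(4)
print("knob",P((353,237),.203),"lens",P((344,177),.161),"hinge",P((359.5,290),.167))
print("deck",P((275,256),.012),P((425,256),.012))
go([.545,.0354,.25],3.2)
E
```

```text
knob [0.5408 0.0353 0.203 ] lens [0.4882 0.0329 0.161 ] hinge [0.6254 0.0423 0.167 ]
deck [ 0.6492 -0.0868  0.012 ] [0.6712 0.1751 0.012 ]
shift [-0.051   0.0311  0.0713] turn -0.141 | tcp [0.4916 0.0086 0.3213] yaw 3.059 t 4.1
```

Emit:
nudge_tcp([
  [-0.026,0.016,0.025,0,1],
  [-0.026,0.016,0.025,0,1],
  [0,0,0,-0.15,0.8],
  [0,0,0.03,0,0.8],
  [0,0,0.03,0,0.8],
  [0,0,0.03,0,0.8],
  [0,0,0,0,0.8],
  [0,0,0,0,0.8],
], grip_force=20)

```text
t: 4.9
eef_pos: [0.5461, 0.0366, 0.1817]
tool_rot: [-0.0, -0.035, 0.999, 0.0]
contact_force: [-0.2, 0.0, 1.0]
gripper_width: 0.802
grasp_force: 0.0
```

```bash
python3 - <<'E'
from h import *
go([.545,.037,.170],3.22)
shot("wrist","w1.png")
E
```

```text
shift [0.0011 0.0004 0.0117] turn -0.009 | tcp [0.5461 0.0366 0.1817] yaw -3.072 t 4.9
```

View pics/w1.png

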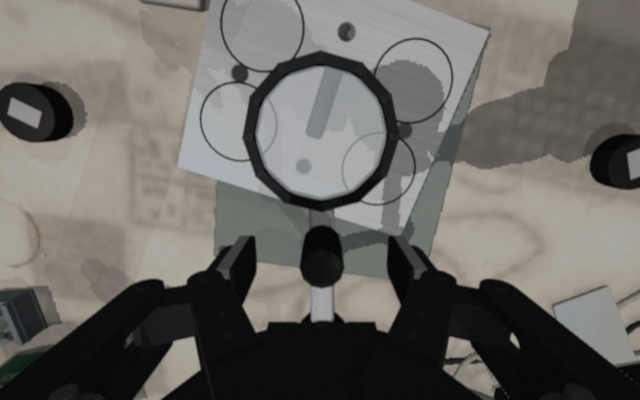

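The knob is centred between the open fingers. I'll close loosely and follow the arc.

Emit:
nudge_tcp([
  [0,0,0.006,0,0.36],
  [0,0,0.006,0,0.36],
  [0,0,0,0,0.36],
  [0,0,0,0,0.36],
  [0,0,0,0,0.36],
], grip_force=20)

```text
t: 5.45
eef_pos: [0.5462, 0.0365, 0.1696]
tool_rot: [0.0, -0.035, 0.999, -0.0]
contact_force: [-0.5, 0.1, 0.0]
gripper_width: 0.357
grasp_force: 0.0
```

Emit:
nudge_tcp([
  [-0.0009,0.012,0,0.15,0.36],
  [-0.0009,0.012,0,0.15,0.36],
  [-0.0009,0.012,0,0.15,0.36],
  [-0.0009,0.012,0,0.15,0.36],
  [-0.0009,0.012,0,0.15,0.36],
  [-0.0009,0.012,0,0.15,0.36],
  [0,0,0,0,0.36],
])

```text
t: 6.15
eef_pos: [0.5723, 0.1029, 0.1695]
tool_rot: [0.0, 0.403, 0.915, 0.0]
contact_force: [-0.2, 0.6, 0.2]
gripper_width: 0.36
grasp_force: 0.0
```

```bash
python3 -c "
from h import *
T,o=pose(); d=T[:2,3]-[.6255,.043]; print(d,np.hypot(*d),np.arctan2(d[1],d[0]),yaw(T),o['contact_force'],o['q'])"
```

```text
[-0.05323479  0.05990483] 0.08014069785834048 2.2973085437896437 2.312307551896761 [-0.16264946  0.63502895  0.16208812] [ 0.15753047  0.45118421 -0.57232215  1.81462477  0.29191722  0.95996394
  0.2031042 ]
```

Emit:
nudge_tcp([
  [-0.0009,0.012,0,0.15,0.36],
  [-0.0009,0.012,0,0.15,0.36],
  [-0.0009,0.012,0,0.15,0.36],
  [-0.0009,0.012,0,0.15,0.36],
  [-0.0009,0.012,0,0.15,0.36],
  [-0.0009,0.012,0,0.15,0.36],
  [-0.0009,0.012,0,0.15,0.36],
  [-0.0009,0.012,0,0.15,0.36],
  [-0.0009,0.012,0,0.15,0.36],
  [0,0.002,0,0,0.36],
  [0,0.002,0,0,0.36],
  [0,0,0,0,0.36],
])

```text
t: 7.35
eef_pos: [0.6749, 0.1061, 0.1692]
tool_rot: [-0.0, 0.886, 0.465, -0.0]
contact_force: [-0.2, 3.6, -0.3]
gripper_width: 0.361
grasp_force: 1.2
```

```bash
python3 -c "
from h import *
T,o=pose(); d=T[:2,3]-[.6255,.043]; print(d,np.hypot(*d),np.arctan2(d[1],d[0]),yaw(T),o['contact_force'],o['q'])
shot('top','t2.png')"
```

```text
[0.04944197 0.06311353] 0.08017372713290044 0.9062711314484813 0.9663340837616833 [-0.17311047  3.59474589 -0.32348739] [-0.08090201  0.55948663 -0.2400159   1.57694192  0.14743203  1.02321007
 -0.96707074]
```

Emit:
nudge_tcp([
  [0,0.003,0,0,0.36],
  [0,0,0,0,0.36],
  [0,0,0,0,0.8],
  [0,0,0,0,0.8],
  [0,0,0,0,0.8],
  [0,0,-0.04,0,0.8],
  [0,0,-0.04,0,0.8],
  [0,0,-0.04,0,0.8],
  [0,0,-0.04,0,0.8],
])

```text
t: 8.3
eef_pos: [0.6779, 0.1031, 0.3311]
tool_rot: [0.0, 0.887, 0.462, 0.0]
contact_force: [0.9, 0.0, 0.7]
gripper_width: 0.798
grasp_force: 0.0
```

```bash
python3 -c "
from h import *
go([.50,.03,.33],1.57)"
```

```text
shift [-0.1618 -0.104   0.001 ] turn -0.609 | tcp [0.6779 0.1031 0.3311] yaw 0.961 t 8.3
```

Emit:
nudge_tcp([
  [-0.037,-0.026,0,0,1],
  [-0.037,-0.026,0,0,1],
  [-0.037,-0.026,0,0,1],
  [-0.037,-0.026,0,0,1],
  [0,0,0,-0.15,1],
  [0,0,0,-0.15,1],
  [0,0,0,-0.15,1],
  [0,0,0,-0.15,1],
  [0,0,0,-0.15,1],
  [0,0,0,-0.15,1],
  [0,0,0,-0.15,1],
  [0,0,0,-0.15,1],
  [0,0,0,-0.15,1],
  [0,0,0,-0.15,1],
  [0,0,0,-0.15,1],
  [0,0,0,-0.15,1],
  [0,0,0,-0.13,1],
  [0,0,0,0,1],
  [0,0,0,0,1],
])

```text
t: 10.2
eef_pos: [0.5079, 0.0417, 0.3294]
tool_rot: [0.0, 0.127, 0.992, -0.0]
contact_force: [0.2, -0.4, 0.8]
gripper_width: 1.003
grasp_force: 0.0
```

```bash
python3 - <<'E'
from h import *
c,im=shot("wrist","w2.png"); go([.45,.03,.33],2.89)
E
```

```text
shift [ 0.0531 -0.0259 -0.0006] turn -0.002 | tcp [0.5079 0.0418 0.3294] yaw 2.888 t 10.2
```

View pics/w2.png

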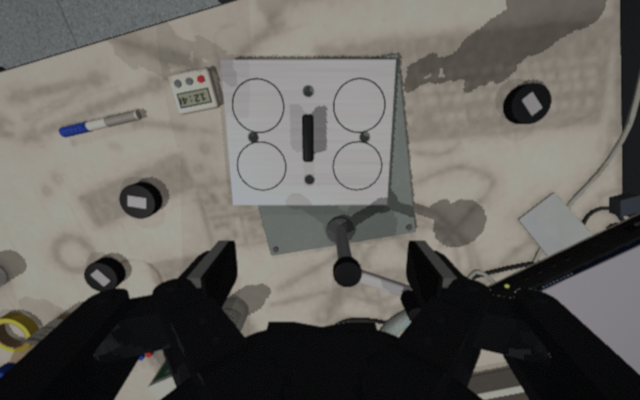

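The magnifier is out of the way. The whole carrier is visible: circles at about (258,105), (359,105), (261,166) and (358,166), and the handle at (308,138). The deck's rear edge runs from about (271,254) to (414,230).

```bash
cat >> h.py <<'E'
LOC=np.array([[45,75],[45,-75],[-45,75],[-45,-75]])/1000.
def fit2d(L,W):
    """rigid 2-D fit world = R(yaw) L + t"""
    l=L-L.mean(0); w=W-W.mean(0)
    a=np.arctan2((l[:,0]*w[:,1]-l[:,1]*w[:,0]).sum(),(l*w).sum())
    Rm=np.array([[np.cos(a),-np.sin(a)],[np.sin(a),np.cos(a)]])
    t=W.mean(0)-Rm@L.mean(0); return a,t,np.linalg.norm(W-L@Rm.T-t,axis=1)
def circles(c,im,z,guess):
    """centres (world) of the four drawn circles near the guess pose (yaw,x,y)"""
    a,x,y=guess; Rm=np.array([[np.cos(a),-np.sin(a)],[np.sin(a),np.cos(a)]])
    G=LOC@Rm.T+[x,y]; g=cv2.medianBlur(cv2.cvtColor(im,cv2.COLOR_BGR2GRAY),3).astype(float)
    gray=cv2.cvtColor(im,cv2.COLOR_BGR2GRAY).astype(np.float32); out=[]
    for ctr in G:
        for _ in range(4):
            th=np.arange(0,2*np.pi,.05); r=np.arange(.028,.048,.0004)
            pts=np.stack([ctr[0]+r[None]*np.cos(th)[:,None],ctr[1]+r[None]*np.sin(th)[:,None],np.full((len(th),len(r)),z)],-1)
            uv=proj(c,pts.reshape(-1,3)).reshape(len(th),len(r),2).astype(np.float32)
            v=cv2.remap(gray,uv[...,0].copy(),uv[...,1].copy(),cv2.INTER_LINEAR)
            v=v-cv2.blur(v,(31,1)); k=v.argmin(1); ok=v.min(1)<-12
            d=np.c_[np.cos(th),np.sin(th)]; q=ctr+d*r[k][:,None]; q=q[ok]
            if len(q)<20: break
            for _ in range(3):
                A=np.c_[2*q,np.ones(len(q))]; s=np.linalg.lstsq(A,(q**2).sum(1),rcond=None)[0]
                rr=np.sqrt(s[2]+s[:2]@s[:2]); e=abs(np.linalg.norm(q-s[:2],axis=1)-rr); q=q[e<max(.0012,np.median(e)*1.5)]
            ctr=s[:2]
        out.append((ctr,rr,len(q)))
    return out
E
python3 - <<'E'
from h import *
c,im=shot("wrist")
px=[(359,105),(258,105),(358,166),(261,166)]
# image: up = toward robot; right = +y.  carrier +x = away from robot = down
W=cast(c,[(358,166),(261,166),(359,105),(258,105)],.031)[:,:2]
a,t,e=fit2d(LOC,W);print(a,t,e)
o=circles(c,im,.031,(a,*t)); print([(x.round(4),round(r,4),n) for x,r,n in o])
a,t,e=fit2d(LOC,np.array([x for x,_,_ in o])); print("carrier",a,t,e.round(4))
h,s,v=cv2.split(cv2.cvtColor(im,cv2.COLOR_BGR2HSV))
print([im[p[1],p[0]].tolist() for p in [(300,230),(380,220),(402,150),(240,220),(300,75)]])
print("deck corners",cast(c,[(271.5,254),(414.5,230),(399,54)],.012)[:,:2].round(4))
E
```

```text
-0.25250718001339245 [0.46373811 0.03337837] [0.00130277 0.00089237 0.00052346 0.00060875]
[(array([0.5264, 0.094 ]), np.float64(0.0378), 123), (array([ 0.4889, -0.0513]), np.float64(0.0379), 123), (array([0.4392, 0.1165]), np.float64(0.0379), 125), (array([ 0.4018, -0.0289]), np.float64(0.0379), 124)]
carrier -0.25208217152797163 [0.46407418 0.03258033] [0. 0. 0. 0.]
[[103, 107, 102], [86, 90, 85], [103, 107, 100], [121, 131, 137], [153, 153, 155]]
deck corners [[ 0.6458 -0.0862]
 [ 0.6645  0.168 ]
 [ 0.3829  0.1924]]
```

```bash
python3 - <<'E'
from h import *
c,im=shot("wrist")
b,g,r=[x.astype(int) for x in cv2.split(cv2.GaussianBlur(im,(3,3),0))]
m=((g-r>=2)&(g>40)).astype(np.uint8); m[260:]=0; m[:,:215]=0; m[:,425:]=0
# rear edge: for columns, last row of mask ; left edge (image right): for rows, last column
P=[]
for u in range(283,402,2):
    if 325<u<365: continue
    k=np.flatnonzero(m[200:262,u]); 
    if len(k): P.append((u,200+k[-1]+.5))
Q=[]
for v in range(70,220,2):
    k=np.flatnonzero(m[v,380:425]); 
    if len(k): Q.append((380+k[-1]+.5,v))
S=[]
for v in range(212,250,2):
    k=np.flatnonzero(m[v,240:300]); 
    if len(k): S.append((240+k[0]-.5,v))
def line(P):
    w=cast(c,P,.012)[:,:2].astype(np.float32)
    for _ in range(3):
        vx,vy,x,y=cv2.fitLine(w,cv2.DIST_HUBER,0,.001,.001).ravel(); n=np.array([-vy,vx]); e=(w-[x,y])@n; w=w[abs(e)<.003]
    return np.array([vx,vy]),np.array([x,y]),len(w),e.std()
R_,Q_,S_=line(P),line(Q),line(S)
for L in (R_,Q_,S_): print(L, np.degrees(0), np.arctan2(L[0][1],L[0][0]))
yw=[np.arctan2(*(-s*R_[0]*[1,1]))for s in (1,)]
ey=R_[0]*np.sign(R_[0][1]); ex1=Q_[0]*np.sign(Q_[0][0])
a=-np.arctan2(ey[0],ey[1]); a2=np.arctan2(ex1[1],ex1[0]); print("yaw rear",a,"left",a2)
for A in (a,a2,(a+a2)/2):
    ex=np.array([np.cos(A),np.sin(A)]); ey=np.array([-ex[1],ex[0]])
    X=ex@R_[1]-.170; Y=ey@Q_[1]-.130; Y2=ey@S_[1]+.130
    print("origin",(ex*X+ey*Y).round(4),"width check",(Y2-Y).round(4),"hinge",(ex*(X+.14)+ey*Y).round(4))
E
```

```text
(array([0.07805252, 0.99694926], dtype=float32), array([0.65555257, 0.02988614], dtype=float32), 41, np.float32(0.0005913947)) 0.0 1.4926643
(array([ 0.996958  , -0.07794053], dtype=float32), array([0.5063332 , 0.18054979], dtype=float32), 75, np.float32(0.00054496987)) 0.0 -0.078019656
(array([ 0.9970078 , -0.07730126], dtype=float32), array([ 0.5990633 , -0.08361651], dtype=float32), 19, np.float32(0.0004320517)) 0.0 -0.07737846
yaw rear -0.07813199 left -0.078019656
origin [0.4867 0.0517] width check 0.0039 hinge [0.6263 0.0408]
origin [0.4867 0.0517] width check 0.0039 hinge [0.6263 0.0408]
origin [0.4867 0.0517] width check 0.0039 hinge [0.6263 0.0408]
```

```bash
python3 -c "
from h import *
go([.4641,.0326,.044],2.8895)"
```

```text
shift [ 0.0402 -0.0199  0.2854] turn 0.0 | tcp [0.5079 0.0419 0.3294] yaw 2.89 t 10.3
```

Emit:
nudge_tcp([
  [0.04,-0.02,0.02,0,0.8],
  [0,0,0.045,0,0.8],
  [0,0,0.045,0,0.8],
  [0,0,0.045,0,0.8],
  [0,0,0.045,0,0.8],
  [0,0,0.045,0,0.8],
  [0,0,0.02,0,0.8],
  [0,0,0.01,0,0.8],
  [0,0,0.009,0,0.7],
  [0,0,0,0,0.7],
], grip_force=30)

```text
t: 11.35
eef_pos: [0.4645, 0.0327, 0.0452]
tool_rot: [0.0, 0.125, 0.992, -0.0]
contact_force: [-0.2, 0.1, -1.0]
gripper_width: 0.696
grasp_force: 0.0
```

```bash
python3 -c "
from h import *
shot('wrist','w3.png');go([.4641,.0326,.044],2.8895)"
```

```text
shift [ 0.0006 -0.0003  0.0018] turn 0.002 | tcp [0.4648 0.0327 0.0458] yaw 2.891 t 11.4
```

View pics/w3.png

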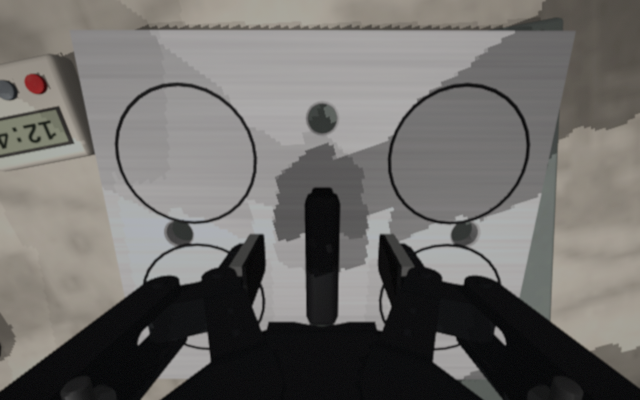

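The handle is centred between the pads and the plate is unobstructed, so I'll grip it.

Emit:
nudge_tcp([
  [0,0,0.001,0,0],
  [0,0,0,0,0],
  [0,0,0,0,0],
  [0,0,0,0,0],
  [0,0,0,0,0],
  [0,0,0,0,0],
  [0,0,0,0,0],
  [0,0,0,0,0],
], grip_force=40)

```text
t: 12.2
eef_pos: [0.4647, 0.0325, 0.045]
tool_rot: [0.001, 0.125, 0.992, -0.0]
contact_force: [-0.5, -0.5, 7.2]
gripper_width: 0.183
grasp_force: 40.3
```

```bash
python3 -c "
from h import *
go([.4875,.0535,.044],-.078)"
```

```text
shift [-0.0169  0.026   0.0011] turn -0.172 | tcp [0.4647 0.0325 0.045 ] yaw 2.892 t 12.2
```

Emit:
nudge_tcp([
  [-0.002,0.003,0,-0.022,0],
  [-0.002,0.003,0,-0.022,0],
  [-0.002,0.003,0,-0.022,0],
  [-0.002,0.003,0,-0.022,0],
  [-0.002,0.003,0,-0.022,0],
  [-0.002,0.003,0,-0.022,0],
  [-0.002,0.003,0,-0.022,0],
  [-0.002,0.003,0,-0.02,0],
  [0,0,0,0,0],
  [0,0,0,0,0],
], grip_force=40)

```text
t: 13.2
eef_pos: [0.4829, 0.05, 0.0449]
tool_rot: [-0.001, 0.04, 0.999, -0.002]
contact_force: [-5.9, -8.6, 13.7]
gripper_width: 0.176
grasp_force: 41.4
```

```bash
python3 -c "
from h import *
go([.4875,.0535,.044],-.078); print(pose()[1]['contact_force'])
c,im=shot('wrist','w4.png')
T=pose()[0];a=yaw(T)-np.pi
try:
  o=circles(c,im,.031,(a,*T[:2,3])); print([(x.round(4),round(r,4),n) for x,r,n in o])
except Exception as e: print(e)
cv2.imwrite('pics/w4.png',im)
"
```

```text
shift [-0.0044  0.0038  0.0009] turn -0.001 | tcp [0.4829 0.05   0.0449] yaw 3.062 t 13.2
[-5.87205818 -8.62121818 13.67444136]
[(array([0.5333, 0.1203]), np.float64(0.0379), 56), (array([ 0.5207, -0.0292]), np.float64(0.038), 56), (array([0.4438, 0.1279]), np.float64(0.0379), 126), (array([ 0.4309, -0.0215]), np.float64(0.038), 126)]
```

View pics/w4.png

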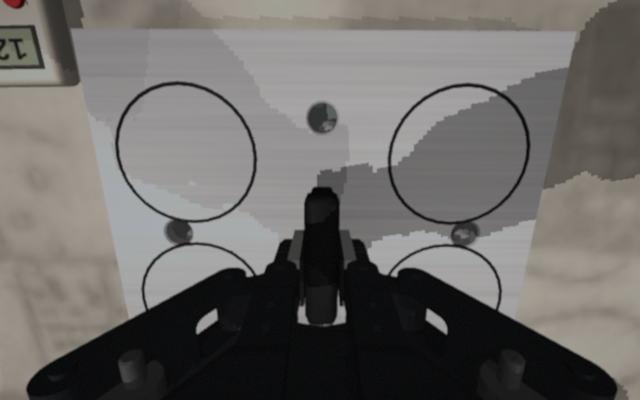

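Through the holes the pin tips show toward the image's lower right. The plate therefore needs a few more millimetres in +x and +y, which agrees with the measured pose.

Emit:
nudge_tcp([
  [-0.0015,0.001,-0.0005,0,0],
  [-0.0015,0.001,0,0,0],
  [-0.0015,0.001,0,0,0],
  [0,0.001,0,0,0],
  [0,0,0,0,0],
], grip_force=40)

```text
t: 13.75
eef_pos: [0.4886, 0.0575, 0.0445]
tool_rot: [-0.0, 0.038, 0.999, 0.0]
contact_force: [0.2, 0.3, -6.1]
gripper_width: 0.174
grasp_force: 39.1
```

```bash
python3 -c "
from h import *
go([.4875,.0535,.044],-.078); print(pose()[1]['contact_force'])
c,im=shot('wrist')
T=pose()[0];a=yaw(T)-np.pi
o=circles(c,im,T[2,3]+.019-.040+.008,(a,*T[:2,3])); print(fit2d(LOC,np.array([x for x,r,n in o])),[round(r,4) for x,r,n in o])
"
```

```text
shift [ 0.0008 -0.0041  0.0005] turn 0.003 | tcp [0.4886 0.0575 0.0445] yaw 3.066 t 13.8
[ 0.15847845  0.28629449 -6.14934891]
(np.float64(-0.07714861044815065), array([0.48741143, 0.05704866]), array([0.00047255, 0.00058132, 0.00060845, 0.00057663])) [np.float64(0.0376), np.float64(0.0376), np.float64(0.0376), np.float64(0.0376)]
```

Emit:
nudge_tcp([
  [0,-0.0015,0.0005,0,0],
  [0,-0.001,0.001,0,0],
  [0,0,0.001,0,0],
  [0,0,0.001,0,0],
  [0,0,0,0,0],
], grip_force=40)

```text
t: 14.3
eef_pos: [0.4886, 0.0546, 0.0412]
tool_rot: [-0.0, 0.038, 0.999, -0.0]
contact_force: [0.3, 0.7, -6.2]
gripper_width: 0.179
grasp_force: 39.1
```

```bash
python3 -c "
from h import *
go([.4875,.0535,.034],-.078); print(pose()[1]['contact_force'])
c,im=shot('wrist','w5.png')
"
```

```text
shift [ 0.001  -0.0012  0.0072] turn 0.002 | tcp [0.4886 0.0546 0.0412] yaw 3.066 t 14.3
[ 0.30778049  0.69078622 -6.22121046]
```

View pics/w5.png

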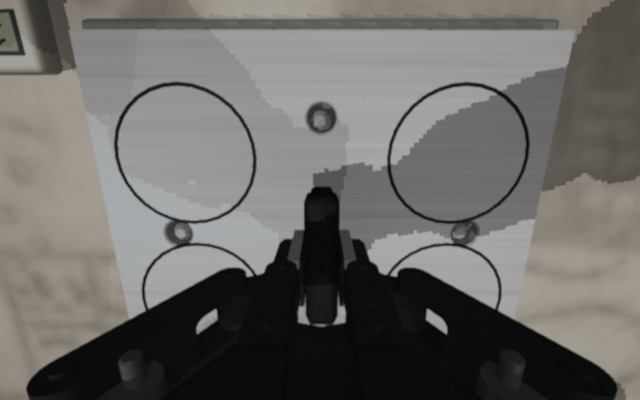

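The pins are now centred in the holes and the plate is going down freely, so I'll lower it.

Emit:
nudge_tcp([
  [0,0,0.002,0,0],
  [0,0,0.002,0,0],
  [0,0,0.002,0,0],
  [0,0,0.002,0,0],
  [0,0,0.001,0,0],
  [0,0,0,0,0],
], grip_force=40)

```text
t: 14.95
eef_pos: [0.4887, 0.0546, 0.0341]
tool_rot: [0.0, 0.038, 0.999, -0.001]
contact_force: [-8.4, -1.5, 20.7]
gripper_width: 0.178
grasp_force: 42.8
```

```bash
python3 -c "
from h import *
go([.4875,.0535,.034],-.078); print(pose()[1]['contact_force'])
"
```

```text
shift [ 0.0011 -0.0012  0.0001] turn 0.002 | tcp [0.4887 0.0546 0.0341] yaw 3.066 t 14.9
[-8.37089508 -1.51961742 20.74050743]
```

Emit:
nudge_tcp([
  [0,0,-0.001,0,0.7],
  [0,0,0,0,0.7],
  [0,0,0,0,0.7],
  [0,0,0,0,0.7],
  [0,0,-0.03,0,0.8],
  [0,0,-0.05,0,1],
  [0,0,-0.05,0,1],
  [0,0,-0.05,0,1],
  [0,0,-0.05,0,1],
  [0,0,-0.05,0,1],
  [-0.02,0,0,0,1],
  [0,0,0,0,1],
  [0,0,0,0,1],
])

```text
t: 16.25
eef_pos: [0.5079, 0.053, 0.3124]
tool_rot: [-0.001, 0.038, 0.999, -0.0]
contact_force: [-0.4, -0.0, -1.8]
gripper_width: 1.0
grasp_force: 0.0
```

```bash
python3 - <<'E'
from h import *
c,im=shot("wrist","w6.png"); T=pose()[0]
for z in (.020,.031):
    o=circles(c,im,z,(-.078,.488,.054)); print(z,fit2d(LOC,np.array([x for x,_,_ in o])),[(round(r,4),n) for _,r,n in o])
t,ti=shot("top","t3.png")
o=circles(t,ti,.020,(-.078,.488,.054)); print("top",fit2d(LOC,np.array([x for x,_,_ in o])),[(round(r,4),n) for _,r,n in o])
# mounts: dark blobs + steel rectangle in top and wrist
for n,cc,I in (("top",t,ti),("wrist",c,im)):
    g=cv2.cvtColor(I,cv2.COLOR_BGR2GRAY); print(n)
    m=cv2.morphologyEx((g<45).astype(np.uint8),cv2.MORPH_CLOSE,np.ones((9,9)))
    for k in cv2.findContours(m,cv2.RETR_EXTERNAL,cv2.CHAIN_APPROX_NONE)[0]:
        (u,v),r=cv2.minEnclosingCircle(k); w=cast(cc,(u,v),.012)[0]
        if cv2.contourArea(k)>(150 if n=="top" else 500) and .3<w[0]<.8 and abs(w[1])<.6: print(np.round([u,v,r,cv2.contourArea(k)],1),w[:2].round(4), "rad m",r*(1.4 if n=="top" else .45)/cc[0])
E
```

```text
0.02 (np.float64(-0.07728969678268044), array([0.48772891, 0.05405813]), array([1.25135737e-05, 4.69244492e-05, 1.77664916e-05, 3.57881416e-05])) [(np.float64(0.0378), 126), (np.float64(0.0379), 125), (np.float64(0.0379), 123), (np.float64(0.0379), 122)]
0.031 (np.float64(-0.0773267778885669), array([0.48658051, 0.05412161]), array([0.00221703, 0.00222851, 0.00219624, 0.00219343])) [(np.float64(0.0369), 124), (np.float64(0.037), 126), (np.float64(0.0369), 124), (np.float64(0.0369), 121)]Traceback (most recent call last):
  File "<stdin>", line 6, in <module>
  File "h.py", line 55, in circles
    out.append((ctr,rr,len(q)))
                    ^^
UnboundLocalError: cannot access local variable 'rr' where it is not associated with a value
```

The carrier is seated: the circles fit the 20 mm plane with almost no error. Next is the left mount.

Emit:
nudge_tcp([
  [0.004,0.04,0.014,0,1],
  [0.004,0.04,0.014,0,1],
  [0.004,0.04,0.014,0,1],
  [0.004,0.04,0.014,0,1],
  [0.004,0.04,0.014,0,1],
  [0.004,0.04,0.014,0,1],
  [0.004,0.04,0.014,0,1],
  [0.004,0.035,0.014,0,1],
  [0,0,0,0,1],
  [0,0,0,0,1],
])

```text
t: 17.35
eef_pos: [0.4991, 0.3698, 0.1999]
tool_rot: [-0.001, 0.037, 0.999, -0.001]
contact_force: [0.9, -0.5, 0.4]
gripper_width: 0.998
grasp_force: 0.0
```

```bash
cat >> h.py <<'E'
def mounts(c,im,z=.024):
    """bright steel rectangles on black discs: disc-top centre by fitting the dark blob's rim at the bright side's height"""
    g=cv2.cvtColor(im,cv2.COLOR_BGR2GRAY); out=[]
    m=(g<60).astype(np.uint8)
    cs,hi=cv2.findContours(m,cv2.RETR_CCOMP,cv2.CHAIN_APPROX_NONE)
    for k,h in zip(cs,hi[0]):
        if h[3]<0 or cv2.contourArea(k)<20: continue
        w=cast(c,k.reshape(-1,2),z)[:,:2].astype(np.float32)
        (x,y),(a,b),_=cv2.minAreaRect(w)
        if .008<min(a,b) and max(a,b)<.045 and g[tuple(k.reshape(-1,2).mean(0).astype(int)[::-1])]>90: out.append((round(float(x),4),round(float(y),4),round(float(a),4),round(float(b),4)))
    return out
E
python3 - <<'E'
from h import *
c,im=shot("wrist","w7.png"); print(mounts(c,im)); go([.50,.368,.2])
t,ti=shot("top"); print(mounts(t,ti))
E
```

```text
[(0.502, 0.3687, 0.0343, 0.0224), (0.709, 0.4616, 0.0103, 0.0322)]
shift [ 0.     -0.0006  0.0005] turn 0 | tcp [0.5001 0.3686 0.2005] yaw 3.066 t 17.4
[(0.4935, -0.2685, 0.0368, 0.0271), (0.4897, 0.3655, 0.0166, 0.0226), (0.6061, -0.3896, 0.0385, 0.0247), (0.7131, 0.4723, 0.0171, 0.0381), (0.9713, 0.3453, 0.0317, 0.0334)]
```

View pics/w7.png

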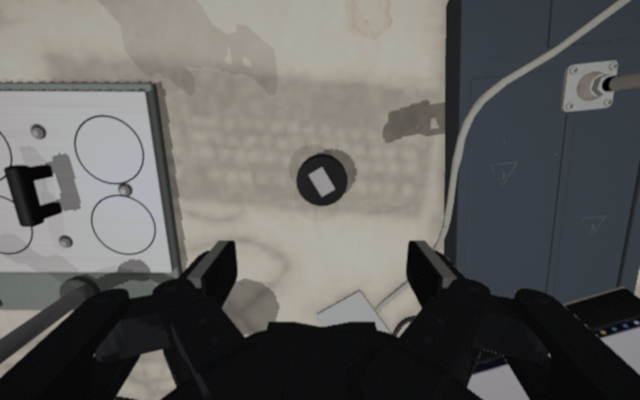

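The pads' image is clear and the left mount's steel face is centred on the disc at (321,181). I'll descend and grip it.

Emit:
nudge_tcp([
  [-0.002,0,0.045,0,1],
  [0,0,0.045,0,1],
  [0,0,0.045,0,1],
  [0,0,0.04,0,1],
  [0,0,0.02,0,1],
  [0,0,0.008,0,1],
  [0,0,0,0,1],
], grip_force=50)

```text
t: 18.15
eef_pos: [0.5029, 0.3681, -0.0019]
tool_rot: [-0.0, 0.039, 0.999, -0.001]
contact_force: [0.4, -0.2, -0.3]
gripper_width: 1.002
grasp_force: 0.0
```

Emit:
nudge_tcp([
  [0,0,0,0,0],
  [0,0,0,0,0],
  [0,0,0,0,0],
  [0,0,0,0,0],
  [0,0,0,0,0],
  [0,0,0,0,0],
], grip_force=50)

```text
t: 18.75
eef_pos: [0.5038, 0.3701, 0.0006]
tool_rot: [0.001, 0.038, 0.999, 0.001]
contact_force: [-0.9, -1.8, 5.7]
gripper_width: 0.685
grasp_force: 53.2
```

Emit:
nudge_tcp([
  [0,0,-0.02,0,0],
  [0,0,-0.04,0,0],
  [0,0,-0.04,0,0],
  [0.006,-0.04,0,0,0],
  [0.006,-0.04,0,0,0],
  [0.006,-0.04,0,0,0],
  [0.006,-0.04,0,0,0],
  [0.006,-0.04,0,0,0],
  [0.006,-0.04,0,0,0],
  [0,0,0,0,0],
  [0,0,0,0,0],
], grip_force=60)

```text
t: 19.85
eef_pos: [0.4491, 0.1322, 0.0994]
tool_rot: [0.001, 0.039, 0.999, 0.0]
contact_force: [0.9, 0.1, -1.5]
gripper_width: 0.681
grasp_force: 65.0
```

```bash
python3 - <<'E'
from h import *
go([.4486,.1324,.021],-.0773); shot("wrist","w8.png")
E
```

```text
shift [0.0007 0.0002 0.0784] turn -0.001 | tcp [0.4491 0.1322 0.0994] yaw 3.064 t 19.9
```

View pics/w8.png

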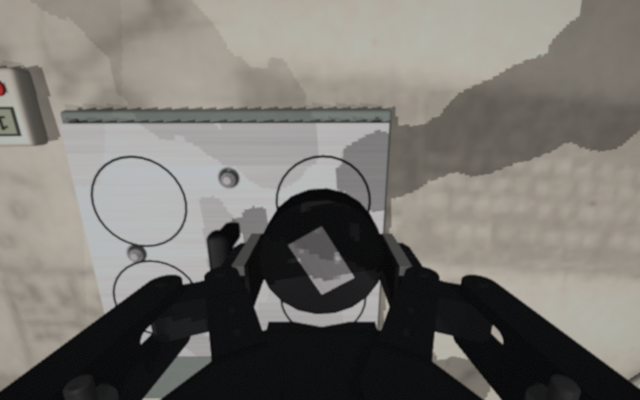

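The mount is held level and centred. I'll lower it onto circle_2.

Emit:
nudge_tcp([
  [0,0,0.04,0,0],
  [0,0,0.025,0,0],
  [0,0,0.008,0,0],
  [0,0,0.004,0,0],
  [0,0,0,0,0],
], grip_force=60)

```text
t: 20.4
eef_pos: [0.4489, 0.134, 0.0217]
tool_rot: [0.0, 0.037, 0.999, 0.0]
contact_force: [-0.5, 0.2, -0.2]
gripper_width: 0.674
grasp_force: 65.0
```

Emit:
nudge_tcp([
  [0,0,0,0,0.85],
  [0,0,0,0,0.85],
  [0,0,0,0,0.85],
  [0,0,-0.01,0,0.85],
  [0,0,-0.04,0,0.85],
  [0,0,-0.05,0,0.85],
  [0,0,-0.05,0,1],
  [0,0,-0.05,0,1],
  [0,-0.03,0,0,1],
  [0,-0.04,0,0,1],
  [0,-0.04,0,0,1],
  [0,-0.04,0,0,1],
  [0,-0.04,0,0,1],
  [0,-0.04,0,0,1],
  [-0.01,-0.04,0,0,1],
  [-0.01,-0.04,0,0,1],
  [-0.01,-0.04,0,0,1],
  [-0.01,-0.04,0,0,1],
  [0,0,0,0,1],
  [0,0,0,0,1],
])

```text
t: 22.4
eef_pos: [0.4585, -0.2594, 0.2217]
tool_rot: [0.0, 0.039, 0.999, 0.0]
contact_force: [0.9, 0.7, 0.0]
gripper_width: 1.003
grasp_force: 0.0
```

```bash
python3 - <<'E'
from h import *
c,im=shot("wrist","w9.png"); print(mounts(c,im)); go([.49,-.267,.2])
t,ti=shot("top","t4.png"); print(mounts(t,ti),mounts(t,ti,.044))
E
```

```text
[(0.4948, -0.2692, 0.034, 0.0219), (0.6109, -0.3894, 0.0288, 0.0222)]
shift [-0.0319 -0.0065  0.0217] turn 0 | tcp [ 0.4587 -0.2581  0.2217] yaw 3.066 t 22.4
[(0.4937, -0.2686, 0.0368, 0.0266), (0.6061, -0.3896, 0.0385, 0.0247), (0.7141, 0.4715, 0.0187, 0.0393), (0.9713, 0.3453, 0.0317, 0.0334)] [(0.4929, -0.2651, 0.0363, 0.0262), (0.6037, -0.3844, 0.038, 0.0243), (0.7103, 0.4649, 0.0185, 0.0388), (0.964, 0.3404, 0.0313, 0.033)]
```

Emit:
nudge_tcp([
  [-0.0365,-0.0083,0.02,0,1],
  [0,0,0.045,0,1],
  [0,0,0.045,0,1],
  [0,0,0,0,1],
  [0,0,0,0,1],
], grip_force=60)

```text
t: 23.0
eef_pos: [0.4946, -0.2687, 0.112]
tool_rot: [-0.0, 0.037, 0.999, 0.0]
contact_force: [1.4, -0.3, 1.0]
gripper_width: 1.002
grasp_force: 0.0
```

```bash
python3 - <<'E'
from h import *
c,im=shot("wrist"); print(mounts(c,im)); go([.4947,-.269,.002],-.0773)
E
```

```text
[(0.4951, -0.2698, 0.033, 0.0213)]
shift [0.0014 0.0005 0.1114] turn 0.003 | tcp [ 0.4958 -0.2695  0.1134] yaw 3.067 t 23.1
```

Emit:
nudge_tcp([
  [0,0,0.045,0,1],
  [0,0,0.045,0,1],
  [0,0,0.02,0,1],
  [0,0,0,0,1],
  [0,0,0,0,0],
  [0,0,0,0,0],
  [0,0,0,0,0],
  [0,0,0,0,0],
  [0,0,0,0,0],
  [0,0,0,0,0],
], grip_force=60)

```text
t: 24.05
eef_pos: [0.4968, -0.2709, 0.0047]
tool_rot: [0.002, 0.038, 0.999, -0.001]
contact_force: [-0.9, 1.5, 8.9]
gripper_width: 0.68
grasp_force: 62.4
```

Emit:
nudge_tcp([
  [0,0,-0.02,0,0],
  [0,0,-0.04,0,0],
  [0,0,-0.05,0,0],
  [0,0,0,0,0],
])

```text
t: 24.45
eef_pos: [0.4997, -0.2721, 0.1199]
tool_rot: [0.007, 0.038, 0.999, -0.003]
contact_force: [1.2, 0.8, -1.0]
gripper_width: 0.679
grasp_force: 64.7
```

```bash
python3 - <<'E'
from h import *
go([.5268,-.0242,.025],-.0773)
E
```

```text
shift [-0.0069  0.2498  0.0936] turn 0.001 | tcp [ 0.4997 -0.2721  0.1199] yaw 3.065 t 24.4
```

Emit:
nudge_tcp([
  [-0.001,0.04,0,0,0],
  [-0.001,0.04,0,0,0],
  [-0.001,0.04,0,0,0],
  [-0.001,0.04,0,0,0],
  [-0.001,0.04,0,0,0],
  [-0.001,0.04,0,0,0],
  [-0.001,0.01,0,0,0],
  [0,0,0,0,0],
  [0,0,0,0,0],
])

```text
t: 25.35
eef_pos: [0.5206, -0.0228, 0.1118]
tool_rot: [0.0, 0.038, 0.999, -0.001]
contact_force: [-0.0, 0.3, 0.0]
gripper_width: 0.673
grasp_force: 64.7
```

```bash
python3 - <<'E'
from h import *
go([.5268,-.0242,.025],-.0773)
c,im=shot("wrist","w10.png"); print(mounts(c,im,pose()[0][2,3]+.02))
E
```

```text
shift [-0.0062 -0.0009  0.0868] turn 0.0 | tcp [ 0.5206 -0.0228  0.1118] yaw 3.065 t 25.4
[(0.5184, -0.0231, 0.0316, 0.0199), (0.4502, 0.0704, 0.0186, 0.0116)]
```

View pics/w10.png

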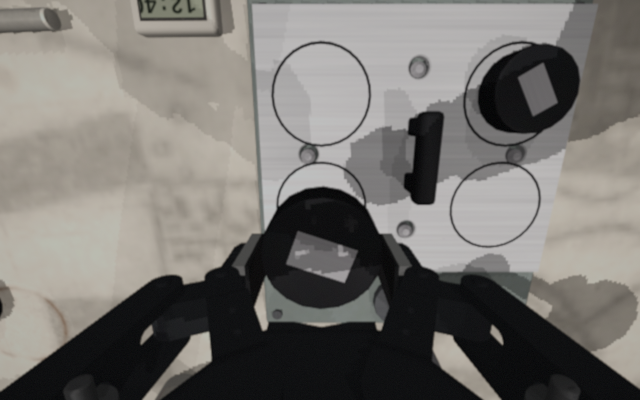

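Mount 2 is held and centred over circle_1. The first mount sits in circle_2 at about (530,88), offset only by parallax. I'll nudge and lower.

Emit:
nudge_tcp([
  [-0.0075,-0.001,0.03,0,0],
  [0,0,0.04,0,0],
  [0,0,0.01,0,0],
  [0,0,0.006,0,0],
  [0,0,0,0,0],
])

```text
t: 25.9
eef_pos: [0.5279, -0.0239, 0.0259]
tool_rot: [-0.0, 0.039, 0.999, -0.0]
contact_force: [0.1, -0.2, -1.1]
gripper_width: 0.679
grasp_force: 64.9
```

```bash
python3 - <<'E'
from h import *
go([.5268,-.0242,.025],-.0773); print(pose()[1]['contact_force'])
E
```

```text
shift [ 0.001  -0.0004  0.0009] turn 0.0 | tcp [ 0.5279 -0.0239  0.0259] yaw 3.064 t 25.9
[ 0.14114703 -0.2452395  -1.09843227]
```

Emit:
nudge_tcp([
  [0,0,0.0015,0,0],
  [0,0,0.0015,0,0],
  [0,0,0,0,0],
])

```text
t: 26.2
eef_pos: [0.529, -0.0233, 0.0247]
tool_rot: [0.001, 0.038, 0.999, -0.001]
contact_force: [-4.5, -1.1, 15.7]
gripper_width: 0.677
grasp_force: 66.6
```

Emit:
nudge_tcp([
  [0,0,0,0,0.85],
  [0,0,0,0,0.85],
  [0,0,0,0,0.85],
  [0,0,-0.01,0,0.85],
  [0,0,-0.04,0,0.85],
  [0,0,-0.05,0,0.85],
  [0,0,-0.05,0,1],
  [0,0,-0.04,0,1],
  [-0.008,-0.045,0,0,1],
  [-0.008,-0.045,0,0,1],
  [-0.008,-0.045,0,0,1],
  [-0.008,-0.045,0,0,1],
  [-0.008,-0.045,0,0,1],
  [-0.008,-0.045,0,0,1],
  [-0.008,-0.045,0,0,1],
  [-0.008,-0.045,0,0,1],
  [0,0,0,0,1],
  [0,0,0,0,1],
])

```text
t: 28.0
eef_pos: [0.5638, -0.3877, 0.2123]
tool_rot: [-0.0, 0.039, 0.999, 0.0]
contact_force: [0.2, 0.5, 0.0]
gripper_width: 0.998
grasp_force: 0.0
```

```bash
python3 - <<'E'
from h import *
c,im=shot("wrist"); print(mounts(c,im)); go([.61,-.389,.12],-.0773)
E
```

```text
[(0.6083, -0.3903, 0.0344, 0.0221)]
shift [-0.0456  0.0001  0.0924] turn 0.002 | tcp [ 0.5645 -0.3858  0.2124] yaw 3.066 t 28.1
```

Emit:
nudge_tcp([
  [-0.044,-0.001,0.04,0,1],
  [0,0,0.05,0,1],
  [0,0,0,0,1],
  [0,0,0,0,1],
], grip_force=60)

```text
t: 28.45
eef_pos: [0.6011, -0.3884, 0.1287]
tool_rot: [-0.001, 0.037, 0.999, 0.001]
contact_force: [0.3, -1.0, 1.9]
gripper_width: 0.997
grasp_force: 0.0
```

```bash
python3 - <<'E'
from h import *
c,im=shot("wrist"); m=mounts(c,im); print(m); go([*m[0][:2],.004],-.0773)
E
```

```text
[(0.6087, -0.3914, 0.0333, 0.0213)]
shift [-0.0065 -0.0012  0.1268] turn 0.003 | tcp [ 0.6021 -0.3897  0.1308] yaw 3.067 t 28.5
```

Emit:
nudge_tcp([
  [-0.005,-0.001,0.045,0,1],
  [0,0,0.045,0,1],
  [0,0,0.02,0,1],
  [0,0,0.012,0,1],
  [0,0,0,0,1],
  [0,0,0,0,1],
], grip_force=60)

```text
t: 29.1
eef_pos: [0.6077, -0.3925, 0.0091]
tool_rot: [0.002, 0.038, 0.999, -0.001]
contact_force: [0.7, -0.3, 0.3]
gripper_width: 1.003
grasp_force: 0.0
```

```bash
python3 -c "
from h import *
go([.6087,-.3914,.004],-.0773)"
```

```text
shift [-0.0009  0.0012  0.0051] turn 0.001 | tcp [ 0.6077 -0.3925  0.0091] yaw 3.066 t 29.1
```

Emit:
nudge_tcp([
  [0,0,0.004,0,1],
  [0,0,0,0,0],
  [0,0,0,0,0],
  [0,0,0,0,0],
  [0,0,0,0,0],
  [0,0,0,0,0],
  [0,0,0,0,0],
], grip_force=60)

```text
t: 29.8
eef_pos: [0.607, -0.3921, 0.004]
tool_rot: [0.001, 0.038, 0.999, -0.0]
contact_force: [-0.5, 1.0, 5.8]
gripper_width: 0.677
grasp_force: 64.6
```

Emit:
nudge_tcp([
  [0,0,-0.02,0,0],
  [0,0,-0.04,0,0],
  [0,0,-0.05,0,0],
  [0,0,0,0,0],
])

```text
t: 30.2
eef_pos: [0.6108, -0.394, 0.1223]
tool_rot: [0.006, 0.038, 0.999, -0.003]
contact_force: [1.7, -0.5, -0.6]
gripper_width: 0.679
grasp_force: 64.4
```

```bash
python3 - <<'E'
from h import *
go([.4370,-.0172,.1],-.0773)
E
```

```text
shift [0.2023 0.3626 0.0177] turn 0.001 | tcp [ 0.6108 -0.394   0.1223] yaw 3.065 t 30.2
```

Emit:
nudge_tcp([
  [0.022,0.04,0,0,0],
  [0.022,0.04,0,0,0],
  [0.022,0.04,0,0,0],
  [0.022,0.04,0,0,0],
  [0.022,0.04,0,0,0],
  [0.022,0.04,0,0,0],
  [0.022,0.04,0,0,0],
  [0.022,0.04,0,0,0],
  [0.022,0.04,0,0,0],
  [0,0,0,0,0],
  [0,0,0,0,0],
  [0,0,0,0,0],
])

```text
t: 31.4
eef_pos: [0.4367, -0.0188, 0.1131]
tool_rot: [0.001, 0.039, 0.999, -0.0]
contact_force: [0.5, -0.8, -1.2]
gripper_width: 0.677
grasp_force: 64.5
```

```bash
python3 - <<'E'
from h import *
c,im=shot("wrist","w11.png"); m=mounts(c,im,pose()[0][2,3]+.02); print(m); go([.4370,-.0172,.024],-.0773)
T=pose()[0]; print("mount target shift",T[:3,:3].T@np.r_[.4370-m[0][0],-.0172-m[0][1],0], pose()[1]['gripper_width'])
E
```

```text
[(0.4626, 0.0059, 0.0173, 0.0291), (0.4579, -0.0467, 0.0293, 0.0203), (0.4386, -0.0195, 0.0321, 0.0199), (0.4151, 0.0716, 0.0194, 0.0122)]
shift [-0.0001  0.0018  0.089 ] turn -0.001 | tcp [ 0.4367 -0.019   0.113 ] yaw 3.064 t 31.4
mount target shift [ 2.37228475e-02 -2.50239157e-02 -1.21332123e-05] 0.6774195837119072
```

Emit:
nudge_tcp([
  [0.001,0.002,0.04,0,0],
  [0,0,0.03,0,0],
  [0,0,0.012,0,0],
  [0,0,0.006,0,0],
  [0,0,0.001,0,0],
  [0,0,0,0,0],
])

```text
t: 32.05
eef_pos: [0.4361, -0.016, 0.0243]
tool_rot: [0.001, 0.038, 0.999, -0.0]
contact_force: [-0.1, -1.2, -1.5]
gripper_width: 0.68
grasp_force: 64.6
```

Emit:
nudge_tcp([
  [0,0,0,0,0.85],
  [0,0,0,0,0.85],
  [0,0,0,0,0.85],
  [0,0,-0.01,0,0.85],
  [0,0,-0.04,0,0.85],
  [0,0,-0.05,0,0.85],
  [0,0,-0.05,0,1],
  [0,0,-0.05,0,1],
  [0,0,-0.05,0,1],
  [-0.02,0.02,-0.04,0,1],
  [-0.02,0.02,0,0,1],
  [-0.02,0.02,0,0,1],
  [0,0,0,0,1],
  [0,0,0,0,1],
])

```text
t: 33.45
eef_pos: [0.499, 0.0399, 0.3139]
tool_rot: [-0.0, 0.037, 0.999, 0.0]
contact_force: [0.2, 0.3, -0.5]
gripper_width: 1.0
grasp_force: 0.0
```

```bash
python3 - <<'E'
from h import *
c,im=shot("wrist","w12.png")
L=fit=None
a,x,y=-.0773,.4877,.0541; Rm=np.array([[np.cos(a),-np.sin(a)],[np.sin(a),np.cos(a)]])
for m in mounts(c,im,.044): print(m, "carrier frame", ((np.array(m[:2])-[x,y])@Rm).round(4))
print("bench",mounts(c,im,.024))
t,ti=shot("top","t5.png"); print("top",mounts(t,ti,.024)); go([.5,.05,.3],-.0773)
E
```

```text
(0.9319, 0.3217, 0.0266, 0.0306) carrier frame [0.4222 0.3011]
(0.785, 0.1642, 0.0096, 0.0292) carrier frame [0.2879 0.1327]
(0.7132, 0.4884, 0.018, 0.0128) carrier frame [0.1913 0.4504]
(0.5265, -0.0241, 0.0352, 0.0236) carrier frame [ 0.0447 -0.075 ]
(0.4373, -0.0169, 0.0345, 0.0228) carrier frame [-0.0448 -0.0747]
(0.4468, 0.1333, 0.0347, 0.0226) carrier frame [-0.0469  0.0758]
bench [(0.9561, 0.3351, 0.0279, 0.0321), (0.8021, 0.17, 0.0101, 0.0306), (0.7267, 0.5099, 0.0189, 0.0134), (0.531, -0.0274, 0.0369, 0.0247), (0.4374, -0.0199, 0.0361, 0.0239), (0.4474, 0.1376, 0.0364, 0.0237)]
top [(0.7128, 0.4729, 0.0171, 0.0369), (0.9706, 0.3445, 0.0361, 0.0292)]
shift [-0.0005  0.0112  0.0137] turn 0.001 | tcp [0.4987 0.0389 0.3137] yaw 3.065 t 33.5
```

View pics/w12.png

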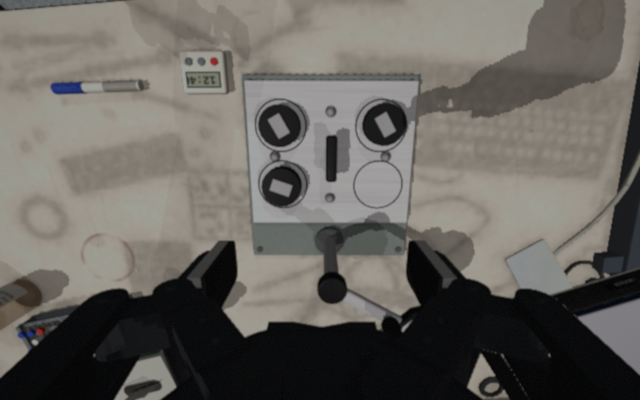

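All three mounts sit face up inside their circles, within 2 mm of centre, and no other mount is on the bench. Now I'll swing the magnifier back.

Emit:
nudge_tcp([
  [-0.0425,0.0205,0,0,1],
  [-0.0425,0.0205,0,0,1],
  [-0.0425,0.0205,0,0,1],
  [-0.0425,0.0205,0,0,1],
  [0,0,0,0.15,1],
  [0,0,0,0.15,1],
  [0,0,0,0.15,1],
  [0,0,0,0.15,1],
  [0,0,0,0.15,1],
  [0,0,0,0.15,1],
  [0,0,0,0.15,1],
  [0,0,0,0.15,1],
  [0,0,0,0.15,1],
  [0,0,0,0.15,1],
  [0,0,0,0.15,1],
  [0,0,0,0.15,1],
  [0,0,0,0.15,1],
  [0,0,0,0.15,1],
  [0,0,0,0,1],
  [0,0,0,0,1],
])

```text
t: 35.55
eef_pos: [0.6749, 0.1078, 0.3138]
tool_rot: [0.0, 0.885, 0.466, -0.0]
contact_force: [-0.6, -0.7, -0.5]
gripper_width: 1.004
grasp_force: 0.0
```

```bash
python3 - <<'E'
from h import *
c,im=shot("wrist","w13.png"); go([.6738,.1084,.2],.95); print(proj(c,[[.6738,.1084,.203],[.6273,.0433,.167],[.7087,.157,.161]]).round(0))
E
```

```text
shift [-0.0003 -0.0012  0.1138] turn 0.019 | tcp [0.675  0.108  0.3138] yaw 0.969 t 35.6
[[319. 194.]
 [318. 255.]
 [320. 126.]]
```

View pics/w13.png

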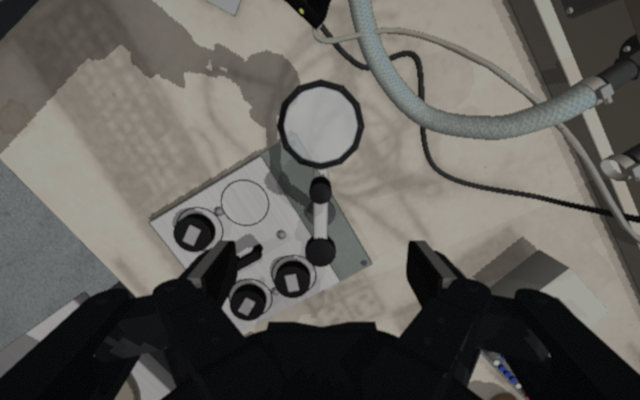

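The knob (320,192) and the lens (321,124) are where I predicted. I'll descend onto the knob.

Emit:
nudge_tcp([
  [0,-0.001,0.04,0.01,0.8],
  [0,0,0.04,0,0.8],
  [0,0,0.04,0,0.8],
  [0,0,0.023,0,0.8],
  [0,0,0,0,0.36],
  [0,0,0,0,0.36],
  [0,0,0,0,0.36],
  [0,0,0,0,0.36],
], grip_force=20)

```text
t: 36.4
eef_pos: [0.6756, 0.1093, 0.1728]
tool_rot: [0.0, 0.888, 0.46, 0.002]
contact_force: [1.0, -0.0, -0.1]
gripper_width: 0.361
grasp_force: 0.0
```

Emit:
nudge_tcp([
  [-0.0009,-0.012,0,-0.15,0.36],
  [-0.0009,-0.012,0,-0.15,0.36],
  [-0.0009,-0.012,0,-0.15,0.36],
  [-0.0009,-0.012,0,-0.15,0.36],
  [-0.0009,-0.012,0,-0.15,0.36],
  [-0.0009,-0.012,0,-0.15,0.36],
  [-0.0009,-0.012,0,-0.15,0.36],
  [0,0,0,0,0.36],
])

```text
t: 37.2
eef_pos: [0.5942, 0.1158, 0.1721]
tool_rot: [0.001, 0.537, 0.843, 0.001]
contact_force: [-0.5, 0.8, -0.1]
gripper_width: 0.359
grasp_force: 0.0
```

```bash
python3 -c "
from h import *
T,o=pose(); d=T[:2,3]-[.6268,.0433]; print(d,np.hypot(*d),np.arctan2(d[1],d[0]),yaw(T),o['contact_force'])"
```

```text
[-0.03256499  0.0724723 ] 0.0794525838983494 1.993104591817494 2.0066727715320978 [-0.54901777  0.77209047 -0.14633787]
```

Emit:
nudge_tcp([
  [-0.0009,-0.012,0,-0.15,0.36],
  [-0.0009,-0.012,0,-0.15,0.36],
  [-0.0009,-0.012,0,-0.15,0.36],
  [-0.0009,-0.012,0,-0.15,0.36],
  [-0.0009,-0.012,0,-0.15,0.36],
  [-0.0009,-0.012,0,-0.15,0.36],
  [-0.0009,-0.012,0,-0.15,0.36],
  [0,0,0,0,0.36],
])

```text
t: 38.0
eef_pos: [0.5487, 0.0494, 0.1714]
tool_rot: [0.0, 0.045, 0.999, -0.0]
contact_force: [-0.4, -0.8, 0.2]
gripper_width: 0.359
grasp_force: 0.0
```

```bash
cat >> h.py <<'E'
def lens(c,im,g,z=.161):
    """lens rim centre near pixel guess of world point g, from the outline of the dark ring"""
    u=proj(c,[*g,z])[0]; gr=cv2.cvtColor(im,cv2.COLOR_BGR2GRAY)
    m=(gr<50).astype(np.uint8); cs,hi=cv2.findContours(m,cv2.RETR_CCOMP,cv2.CHAIN_APPROX_NONE)
    best=[]
    for k,h in zip(cs,hi[0]):
        if h[3]<0 or len(k)<60: continue
        w=cast(c,cv2.convexHull(k).reshape(-1,2),z)[:,:2].astype(np.float32); (x,y),r=cv2.minEnclosingCircle(w)
        if .025<r<.05: best.append((round(x,4),round(y,4),round(r,4)))
    return best
E
python3 - <<'E'
from h import *
T,o=pose(); d=T[:2,3]-[.6268,.0433]; print(d,np.hypot(*d),np.arctan2(d[1],d[0]),yaw(T),o['contact_force'])
c,im=shot("wrist","w14.png"); print("w",lens(c,im,(.4877,.0541)),lens(c,im,(.4877,.0541),.155))
t,ti=shot("top","t6.png"); print("t",lens(t,ti,(.4877,.0541)))
print(proj(c,[.4877,.0541,.155]))
E
```

```text
[-0.07807971  0.00605606] 0.07831422389381433 3.0641850568394333 3.0516270048342666 [-0.42823809 -0.76512353  0.22204524]
w [(0.6462, 0.121, 0.0315), (0.6305, -0.0387, 0.0307), (0.4905, 0.0606, 0.0377)] [(0.6526, 0.1236, 0.0328), (0.6362, -0.0423, 0.0319), (0.4908, 0.0608, 0.0391)]
t []
[[320.94381689 127.96056127]]
```

Emit:
nudge_tcp([
  [0,-0.002,0,0,0.36],
  [0,-0.002,0,0,0.36],
  [0,0,0,0,0.36],
  [0,0,0,0,0.36],
])

```text
t: 38.5
eef_pos: [0.5479, 0.0471, 0.1709]
tool_rot: [0.0, 0.043, 0.999, 0.0]
contact_force: [0.2, 2.3, 1.6]
gripper_width: 0.362
grasp_force: 1.3
```

```bash
python3 - <<'E'
from h import *
c,im=shot("wrist","w15.png"); print("w",lens(c,im,(.4877,.0541),.155)[-1], pose()[1]['eef_pos'])
E
```

```text
w (0.4905, 0.0572, 0.0392) [0.54785787 0.04708721 0.17085132]
```

Emit:
nudge_tcp([
  [0,-0.002,0,0,0.36],
  [0,0,0,0,0.36],
  [0,0,0,0,0.36],
])

```text
t: 38.85
eef_pos: [0.5474, 0.0443, 0.1706]
tool_rot: [-0.0, 0.043, 0.999, -0.0]
contact_force: [-0.8, 2.8, 1.5]
gripper_width: 0.357
grasp_force: 1.2
```

```bash
python3 - <<'E'
from h import *
c,im=shot("wrist","w16.png"); print("w",lens(c,im,(.4877,.0541),.155)[-1], pose()[1]['eef_pos'])
E
```

```text
w (0.4899, 0.0521, 0.0391) [0.54743599 0.04429784 0.1706271 ]
```

Emit:
nudge_tcp([
  [0,0,0,0,0.8],
  [0,0,0,0,0.8],
  [0,0,0,0,0.8],
  [0,0,-0.03,0,0.8],
  [0,0,-0.04,0,0.8],
  [0,0,-0.04,0,0.8],
  [0,0,-0.04,0,1],
  [0,0,0,0,1],
  [0,0,0,0,1],
])

```text
t: 39.8
eef_pos: [0.5479, 0.0442, 0.3214]
tool_rot: [0.001, 0.043, 0.999, -0.0]
contact_force: [-0.1, -0.8, -1.1]
gripper_width: 1.002
grasp_force: 0.0
```

```bash
python3 - <<'E'
from h import *
c,im=shot("wrist","w17.png"); print("w",lens(c,im,(.4877,.0541),.155))
o=circles(c,im,.020,(-.0773,.4877,.0541)); print([(x.round(4),round(r,4),n) for x,r,n in o[:1]])
a,x,y=-.0773,.4877,.0541; Rm=np.array([[np.cos(a),-np.sin(a)],[np.sin(a),np.cos(a)]])
for m in mounts(c,im,.044):
    L=((np.array(m[:2])-[x,y])@Rm).round(4)
    if abs(L).max()<.12: print(m,"carrier frame",L)
t,ti=shot("top"); print("t",lens(t,ti,(.4877,.0541),.155))
E
```

```text
w [(0.4895, 0.052, 0.0399)]
[(array([0.5386, 0.126 ]), np.float64(0.0372), 73)]
(0.5262, -0.024, 0.0351, 0.0235) carrier frame [ 0.0444 -0.0749]
(0.4369, -0.0168, 0.0341, 0.0223) carrier frame [-0.0452 -0.0746]
t []
```

View pics/w17.png

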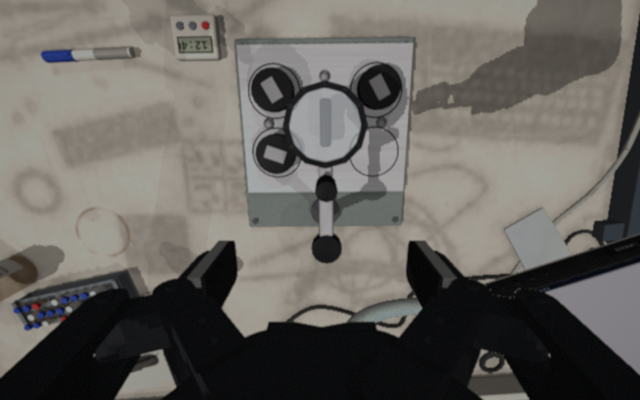

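The lens is centred over the handle at about (325,122), within 2 to 3 mm. All the mounts sit in their circles and the bystanders haven't moved.

```bash
python3 -c "
from station import bot
print(bot.hand_in())"
```

```text
the job is handed in; nothing more can be done
None
```

The job is handed in: the carrier is seated on its pins, the three mounts on the bench stand polished face up in separate circles, and the magnifier is back with its lens over the handle, measured within about 3 mm.

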